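# Open the mini centrifuge

## Robot

A 7-joint arm with a two-finger parallel gripper is mounted at the origin on the work surface. World frame = base frame: x ahead of the robot, y to its left, z up, the work surface at z = 0. Lengths are in mm, angles in degrees, forces in N, time in s.
With the tool pointing down it reaches from about 425 to 875 mm from the base axis. Payload 4.7 kg.
Tool frame: the origin (TCP) lies midway between the tips of the shut fingers; the grasp point (between the pads) lies 19 mm behind it; z points along the fingers, y is the line along which they close (so a half turn about z gives the same grasp; the last joint's range is limited). The gripper opens to 85 mm and grips with 20 to 120 N. Pads are 22 mm wide; open, the fingers measure 114 mm over their backs; the gripper's body (76 mm by 85 mm) begins 54 mm behind the grasp point. The pads swing forward as they close: fully open they stand 13 mm farther back than shut.
Start: joints at [65.724, 18.392, -4.016, 83.108, 1.295, 78.541, -3.26], TCP at [275.55, -588.725, 231.349] pointing down, gripper open.
Joint ranges: [-163.93, 163.93], [-17.29, 119.83], [-79.2, 71.16], [3.27, 140.29], [-89.18, 269.18], [5.43, 117.66], [-154.24, 154.24]. Speed limits (degrees/s): [147.25, 147.25, 180, 180, 180, 180, 180].

## Interface

Orientations are given as a 3x3 rotation matrix whose columns are the frame's x, y, z axes.
In Python, from plant import manip, capture, spotter gives the robot as it stands.
- The arm moves only by the tool send_rows, never from a script. Its argument "rows" is a list of rows, each a list of 7 numbers: the shift along the tool's x, y, z in mm, then the turn, a rotation vector about the tool's x, y, z in degrees, then the finger opening in mm, from 0 to 85.4. In form: [[x, y, z, ax, ay, az, fingers], ...]. A call has 1 to 20 rows; each row shifts and turns the commanded pose from where the row before left it, along the tool's axes as they then stand; what a row does not reach is not made up. A row lasts 1/10 s, in which the tool goes at most 50 mm and 8.59 degrees, less where a joint would pass 70% of its speed; a pose out of reach is approached as far as the arm can. A call with a gripper value outside its range is refused whole. The fingers move at their own pace and stop on an object; "grip_force" is the grip in N (left out, the last holds). Time passes only in rows, so rows that do not move let the fingers close. It gives the time, the measured TCP pose, the force, the opening and the grip force at its end, in the units of the state.
- manip.observe(): the state, without advancing time (a new reading comes with each control period).
- capture(name): name is "side" or "top" or "wrist"; returns a dict with "frame" (400x640x3 uint8, red, green, blue), "fx", "fy", "cx", "cy" (pixels), "R" (3x3) and "t" (3): a world point X has camera coordinates R X + t; the wrist camera has in their place "hand_eye" (4x4, takes a point from camera to tool coordinates, whose origin is the TCP and whose axes are the flange's). Camera axes: x right, y down, z forward; pixel columns grow to the right and rows downward; lengths in mm; the calibration is good to about 2 mm. A picture is of the moment at which its call begins: read the wrist's pose just before it. There is no depth.
- manip.sign_off(): hands the job in; it is judged then, once.
Trained networks look in a picture, given as the dict that the camera call returned (one of the last four; its "shot" number tells which), for a name from the list of things; names that differ only in an ending like _2 or _b are one class to them, and where a whole thing is asked for, a point or a joint stands for the part that bears it (a point fixed in the world has none). Each returns a list of dicts, best first, with "score" (0 to 1); they miss things now and then, are a little off and sometimes report something else, mostly with a low value. They report only what shows in the picture. A call takes as long as a camera call.
- spotter.boxes_of(name, picture): "box" ([centre column, centre row, width, height] in pixels, round what is visible of it).
The state is a dict: "time_s": time; "joint_positions": joint angles; "joint_vel": joint speeds; "joint_efforts": joint torques, N m; "position": TCP position; "eef_rot": TCP orientation; "contact_force": force on the tool from outside, world axes, zero at the start; "moment": the same for the moment, N m; "gripper_width": finger opening in mm; "gripper_force": force on a finger pad.
Only numpy, scipy, OpenCV 4.12 (cv2) and the standard library are available. Lean on these libraries where they do the work, as an engineer would, in place of code of your own. Each camera call takes 0.05 s, during which the arm holds its last target. There are 200 camera calls.

## Task

Open the mini centrifuge so that it can be loaded: with a fingertip press down the orange release tab on its front so that the blue lid springs up, then push the lid all the way back until it rests against its open stop. Push gently, leave the glassware and bottles around it standing where they are, pick nothing up, and finish with the hand clear and the tab let go.

Things in the scene. Friction and masses are not known exactly. Their poses are not given: they have to be found in the camera images.
- centrifuge: mini centrifuge, cream housing 150 x 150 mm, 95 mm tall, fixed to the bench on a green sheet. Origin: centre of its underside on the bench; its -x side is the front with the orange tab, +x is the back with the lid's hinge, z up. The closed lid's top lies 104 mm above the bench.
- tab (a joint): orange release tab, a rocker on the front that turns about a level axis along the centrifuge's y, 84 mm in front of its origin and 66 mm up: 0 at rest, 0.30 rad pressed fully down (end stop). Pushing its paddle down tips its hook forward, off the lid; the lid is freed at about 0.15 rad. A spring returns it: about 2 N to start and 4 N fully down at the press point.
- tab_press (a point): point on the top face of the orange tab's paddle where a fingertip presses down. The paddle is 40 mm wide (along y), sticks out level to the front and ends 12 mm in front of this point. At rest this point is 118 mm in front of the centrifuge's origin and 72.5 mm above the bench; full travel is 10 mm down.
- lid (a joint): blue lid, hinged at the back: 0 closed and latched, growing as it opens upward and backward, 1.95 rad at its open stop (leaning back past upright). When the tab is pressed, a spring lifts it within about a second to about 0.95 rad (55 degrees), where it stays; from there it turns freely against its own weight (about 0.12 kg) with a little damping. Let go before upright it sinks back to about 0.95 rad; well past upright it stays open by its weight.
- lid_edge (a point): middle of the lid's free (front) edge, half-way through its thickness; moves with the lid, 128 mm from the hinge line. The lid is a flat plate 144 mm wide and 8 mm thick, with a 30 mm wide tongue standing 12 mm beyond this edge in the middle.
- lid_hinge (a point): middle of the lid's hinge line (fixed), 60 mm behind the centrifuge's origin and 96 mm above the bench; the axis runs along the centrifuge's y.
- tube_rack: round cream test-tube rack, 136 mm across, with three glass tubes standing in it, 147 mm tall; bystander, loose, stands on the bench; origin at the centre of its underside
- beaker: glass beaker, 70 mm across, 90 mm tall; bystander, loose, stands on the bench; origin at the centre of its underside
- vial_a: small glass vial with blue cap, 26 mm across, 55 mm tall; bystander, loose, stands on the bench; origin at the centre of its underside
- vial_b: small glass vial with red cap, 26 mm across, 55 mm tall; bystander, loose, stands on the bench; origin at the centre of its underside
- wash_bottle: white plastic bottle with red cap, 64 mm across, 170 mm tall; bystander, loose, stands on the bench; origin at the centre of its underside
- amber_bottle: brown glass bottle with black cap, 54 mm across, 120 mm tall; bystander, loose, stands on the bench; origin at the centre of its underside
- petri_dish: flat clear dish, 90 mm across, 15 mm tall; bystander, loose, stands on the bench; origin at the centre of its underside

How it is judged (in metres and radians):
On the way, in this order (a step that is already met when the one before it is completed fails the run):
1. the release tab is pressed down while the lid is still closed (value of joint tab above 0.11 rad and value of joint lid below 0.25 rad).
2. the freed lid has sprung up part of the way (value of joint lid above 0.7 rad), for 0.1 s.
3. the lid is pushed fully open (value of joint lid above 1.82 rad), for 0.2 s.
At the end, for the whole second after the job is handed in: the lid rests open at 1.82 rad or more (stop at 1.95), still, the tab has returned to within 0.06 rad of rest, and every bystander stands upright within 30 mm of where it began (value of joint lid above 1.82 rad and value of joint tab below 0.06 rad and velocity of joint lid between -0.1 and 0.1 rad/s and distance of each of tube_rack, beaker, vial_a, vial_b, wash_bottle, amber_bottle, petri_dish from where it was at the start of the episode below 0.03 m and angle between each of tube_rack, beaker, vial_a, vial_b, wash_bottle, amber_bottle, petri_dish's own z axis and vertical below 0.3 rad); the robot touches nothing.
It fails at once if a bystander is shifted by more than 30 mm, lifted or knocked over (distance of any of tube_rack, beaker, vial_a, vial_b, wash_bottle, amber_bottle, petri_dish from where it was at the start of the episode above 0.03 m or height (world z) of any of tube_rack, beaker, vial_a, vial_b, wash_bottle, amber_bottle, petri_dish above 0.015 m or angle between any of tube_rack, beaker, vial_a, vial_b, wash_bottle, amber_bottle, petri_dish's own z axis and vertical above 0.3 rad).
It fails at once if the centrifuge is pushed with more than 50 N (contact force between any of the fingers, the arm and centrifuge above 50 N).
It also fails if it takes over 43 s, if anything falls off the work surface, if the arm or the gripper's body presses on something with over 40 N, if the wrist force passes 120 N, or if a joint passes its speed limit or range.

## Working session

There is one attempt and no reset: what is moved stays moved. The work goes in short steps, Python scripts to look and compute and a tool call to move; the robot and the scene stay as the last step left them, time stands still between calls to the robot, and variables do not carry over. Pictures are saved under pics/ and viewed, at most 10 in all, crops included, and the job is handed in when it is done.

Besides the shell and the picture viewer there is one more tool, called after "Emit:" as name(argument=value, ...) on one line, values as JSON. send_rows: Moves the arm, as the interface text tells. Its arguments: {"type":"object","properties":{"rows":{"type":"array","items":{"type":"array","items":{"type":"number"}}},"grip_force":{"type":"number"}},"required":["rows"]}

```bash
mkdir -p pics; python3 - <<'E'
from plant import manip, capture, spotter
import cv2, numpy as np
s=manip.observe(); print({k:np.round(s[k],3).tolist() for k in s})
for n in ["side","top"]:
    p=capture(n); cv2.imwrite(f"pics/{n}0.png",p["frame"][:,:,::-1])
    print(n,p["fx"],p["fy"],p["cx"],p["cy"],np.round(p["R"],4).tolist(),np.round(p["t"],1).tolist())
    for o in ["centrifuge","tab","lid","tube_rack","beaker","vial_a","wash_bottle","amber_bottle","petri_dish"]:
        print(o,[(np.round(d["box"]).tolist(),round(d["score"],2)) for d in spotter.boxes_of(o,p)[:3]])
E
```

```text
{'time_s': 0.0, 'joint_positions': [65.725, 18.439, -4.017, 83.174, 1.295, 78.54, -3.26], 'joint_vel': [-0.018, -0.039, 0.066, 0.016, -0.078, -0.04, 0.014], 'joint_efforts': [0.001, -49.358, -0.382, -31.434, 0.013, 0.012, 0.0], 'position': [275.297, -588.243, 230.238], 'eef_rot': [[0.906, 0.424, -0.001], [0.424, -0.906, 0.002], [-0.0, -0.002, -1.0]], 'contact_force': [-0.262, -0.188, 0.134], 'moment': [-0.009, -0.05, 0.062], 'gripper_force': 0.0, 'gripper_width': 85.688}
side 375.3820533056277 375.3820533056277 325.77014451727115 198.85964185681468 [[0.9694, -0.2455, -0.0024], [-0.1538, -0.5994, -0.7855], [0.1914, 0.7619, -0.6188]] [-533.3, 197.8, 744.0]
centrifuge []
tab [([286.0, 246.0, 26.0, 32.0], 0.64)]
lid [([336.0, 238.0, 79.0, 58.0], 0.64), ([284.0, 246.0, 28.0, 26.0], 0.25)]
tube_rack [([334.0, 182.0, 57.0, 64.0], 0.86)]
beaker [([321.0, 345.0, 41.0, 68.0], 0.81)]
vial_a [([287.0, 305.0, 13.0, 27.0], 0.77), ([280.0, 226.0, 8.0, 25.0], 0.75)]
wash_bottle []
amber_bottle [([385.0, 203.0, 28.0, 47.0], 0.72)]
petri_dish [([270.0, 208.0, 34.0, 30.0], 0.76), ([284.0, 245.0, 20.0, 28.0], 0.22)]
top 437.1731261770364 437.1731261770364 322.68511793680614 197.51188211192624 [[-0.0172, -0.9996, -0.0203], [-0.9982, 0.0184, -0.0578], [0.0582, 0.0192, -0.9981]] [91.2, 553.6, 1149.2]
centrifuge [([374.0, 207.0, 87.0, 91.0], 0.85), ([458.0, 179.0, 34.0, 29.0], 0.6)]
tab [([374.0, 238.0, 14.0, 23.0], 0.57)]
lid [([381.0, 197.0, 65.0, 58.0], 0.72)]
tube_rack [([303.0, 181.0, 50.0, 51.0], 0.6)]
beaker [([454.0, 226.0, 34.0, 26.0], 0.72), ([374.0, 235.0, 18.0, 24.0], 0.57)]
vial_a [([412.0, 241.0, 12.0, 13.0], 0.6), ([456.0, 225.0, 39.0, 26.0], 0.56)]
wash_bottle [([456.0, 179.0, 36.0, 31.0], 0.63)]
amber_bottle [([330.0, 138.0, 24.0, 25.0], 0.56)]
petri_dish [([290.0, 238.0, 31.0, 32.0], 0.76)]
```

```bash
python3 - <<'E'
import cv2
a=cv2.imread("pics/top0.png")[110:290,250:510]; b=cv2.imread("pics/side0.png")[120:400,220:440]
cv2.imwrite("pics/top1.png",cv2.resize(a,None,fx=3,fy=3,interpolation=2)); cv2.imwrite("pics/side1.png",cv2.resize(b,None,fx=2.1,fy=2.1,interpolation=2))
E
```

```text
(no output)
```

View pics/top1.png

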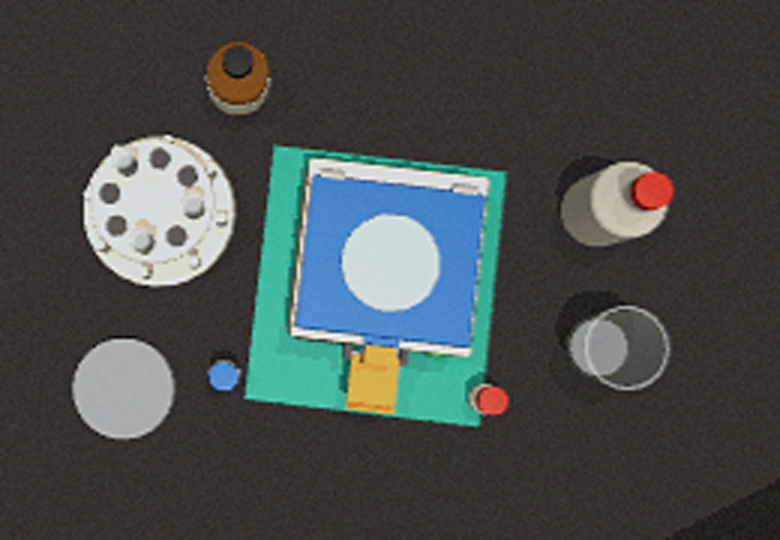

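View pics/side1.png

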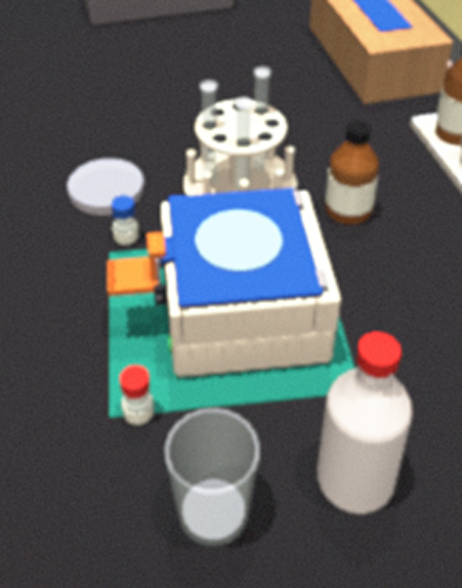

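The top view (crop) shows the lid's front corners at about (298,328) and (470,348), and its back corners at about (313,177) and (487,192). The paddle tip corners are at (347,410) and (395,413). The front faces the robot, with vials at either side of the tab: blue at (223,376), red at (490,400).

```bash
cat > h.py <<'E'
import numpy as np
from scipy.optimize import least_squares
def proj(p,X):
    c=np.atleast_2d(X)@np.array(p["R"]).T+np.array(p["t"]).ravel()
    return np.c_[p["fx"]*c[:,0]/c[:,2]+p["cx"],p["fy"]*c[:,1]/c[:,2]+p["cy"]]
def ray(p,u,z):
    R=np.array(p["R"]);t=np.array(p["t"]).ravel()
    d=R.T@[(u[0]-p["cx"])/p["fx"],(u[1]-p["cy"])/p["fy"],1];o=-R.T@t
    return o+d*(z-o[2])/d[2]
def W(q,L):
    c,s=np.cos(q[2]),np.sin(q[2]);L=np.array(L,float)
    return np.c_[q[0]+c*L[:,0]-s*L[:,1],q[1]+s*L[:,0]+c*L[:,1],L[:,2]]
E
python3 - <<'E'
from plant import manip, capture
from h import *
T=capture("top");S=capture("side")
L=[[-68,72,104],[-68,-72,104],[-130,20,72.5],[-130,-20,72.5]]
u=(np.array([[298,328],[470,348],[347,410],[395,413]])+.5)/3-.5+[250,110]
Ls=[[-68,72,104],[-68,-72,104],[-130,20,72.5],[-130,-20,72.5]]
us=(np.array([[169,196],[178,301],[106,260],[108,293]])+.5)/2.1-.5+[220,120]
f=lambda q:np.r_[(proj(T,W(q,L))-u).ravel()]
g=lambda q:np.r_[(proj(S,W(q,Ls))-us).ravel()]
for h in (f,g,lambda q:np.r_[f(q),g(q)]):
    r=least_squares(h,[600,-100,0],loss="soft_l1");print(np.round(r.x,3),np.round(h(r.x),1))
q=r.x
print(np.round(W(q,[[-118,0,72.5],[-68,0,100],[60,0,96]]),1))
for n,c,z in [("vb",(490,400),55),("va",(223,376),55),("wash",(652,190),170),("beak",(628,347),90),("rack",(159,210),80),("amber",(237,60),120),("petri",(124,388),15)]:
    print(n,np.round(ray(T,(np.array(c)+.5)/3-.5+[250,110],z)))
E
```

```text
[ 554.     -62.583 -138.363] [-0.8 -0.1  0.4  0.   0.2 -0.4  0.   0.4]
[555.647 -62.927 -37.826] [-1.  -0.2 -0.   1.2  0.9  0.1  0.  -1.1]
[554.989 -62.384 -37.826] [-0.7 -0.3  0.5 -0.5  0.4 -0.7  0.2  0.  -1.3 -0.3 -0.4  1.1  0.5 -0.
 -0.3 -1.2]
[[437.9 -47.5  72.5]
 [487.5 -53.8 100. ]
 [614.5 -70.   96. ]]
vb [ 432. -148.   55.]
va [456.  79.  55.]
wash [ 597. -256.  170.]
beak [ 476. -256.   90.]
rack [598. 130.  80.]
amber [715.  62. 120.]
petri [446. 168.  15.]
```

```bash
python3 - <<'E'
from plant import manip, capture
import cv2,numpy as np
p=capture("wrist");print(np.round(p["hand_eye"],3))
s=manip.observe();print(s["time_s"],s["position"])
E
```

```text
[[-1.00000e-03 -9.63000e-01 -2.69000e-01  6.89090e+01]
 [ 1.00000e+00 -1.00000e-03 -1.00000e-03 -7.60000e-02]
 [ 0.00000e+00 -2.69000e-01  9.63000e-01 -1.42844e+02]
 [ 0.00000e+00  0.00000e+00  0.00000e+00  1.00000e+00]]
1.15 [ 275.52338359 -588.7323947   231.3429641 ]
```

Emit:
send_rows(rows=[[0, 0, -2, 0, 0, 6.5, 0], [0, 0, -2, 0, 0, 6.5, 0], [0, 0, -2, 0, 0, 6.5, 0], [0, 0, -2, 0, 0, 6.5, 0], [0, 0, -2, 0, 0, 6.4, 0], [0, 0, 0, 0, 0, 0, 0], [0, 0, 0, 0, 0, 0, 0]])

```text
time_s: 1.85
position: [275.6, -588.7, 241.3]
eef_rot: [[0.992, -0.125, -0.0], [-0.125, -0.992, -0.0], [-0.0, 0.0, -1.0]]
contact_force: [-0.8, 0.3, -0.4]
gripper_width: 0.3
gripper_force: 0.0
```

Emit:
send_rows(rows=[[3.4, -20, 0, 0, 0, 0, 0], [6, -39, 0, 0, 0, 0, 0], [6, -39, 0, 0, 0, 0, 0], [6.5, -39, 0, 0, 0, 0, 0], [6.5, -39, 0, 0, 0, 0, 0], [6.5, -39, 0, 0, 0, 0, 0], [6.5, -39, 0, 0, 0, 0, 0], [6.5, -39, 0, 0, 0, 0, 0], [6.5, -39, 0, 0, 0, 0, 0], [6.5, -39, 0, 0, 0, 0, 0], [6.5, -39, 0, 0, 0, 0, 0], [6, -39, 0, 0, 0, 0, 0], [6, -39, 0, 0, 0, 0, 0], [6, -39, 0, 0, 0, 0, 0], [4, -30, 0, 0, 0, 0, 0], [0, 0, 0, 0, 0, 0, 0], [0, 0, 0, 0, 0, 0, 0]])

```text
time_s: 3.55
position: [435.1, -47.4, 241.3]
eef_rot: [[0.992, -0.124, -0.0], [-0.124, -0.992, -0.001], [0.0, 0.001, -1.0]]
contact_force: [0.1, -1.2, -0.5]
gripper_width: 0.2
gripper_force: 0.0
```

```bash
python3 - <<'E'
from plant import manip, capture
import cv2,numpy as np
from h import *
s=manip.observe();p=capture("wrist")
print(s["position"],np.round(s["joint_positions"],1))
cv2.imwrite("pics/w0.png",p["frame"][:,:,::-1])
H=np.array(p["hand_eye"]);T=np.eye(4);T[:3,:3]=s["eef_rot"];T[:3,3]=s["position"]
M=np.linalg.inv(T@H);p["R"]=M[:3,:3];p["t"]=M[:3,3]
q=[555,-62.4,-.127]
print(np.round(proj(p,W(q,[[-68,72,104],[-68,-72,104],[-130,20,72.5],[-130,-20,72.5],[-118,0,72.5]]))))
E
```

```text
[435.08553194 -47.39727711 241.32347417] [ 35.4  -7.8 -29.6 109.5  -3.9  77.3 -90.2]
[[231. 122.]
 [418. 122.]
 [302. 190.]
 [347. 190.]
 [324. 177.]]
```

View pics/w0.png

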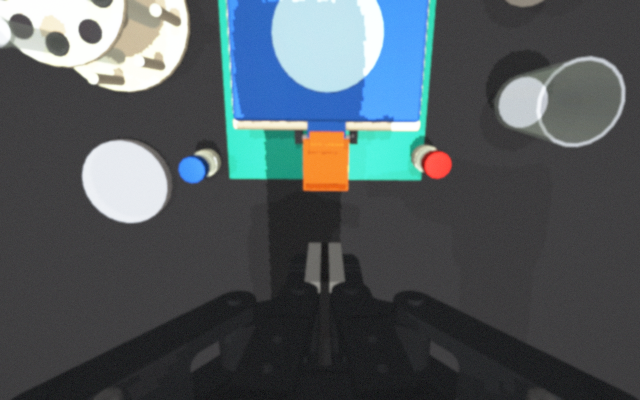

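The wrist view confirms the pose. The paddle tip corners appear at (302,190) and (348,190), exactly where I predicted them. The camera sits on the lid side, so I'll flip the hand to keep it out of the way of the springing lid.

Emit:
send_rows(rows=[[0, 0, 0, 0, 0, -8.5, 0], [0, 0, 0, 0, 0, -8.5, 0], [0, 0, 0, 0, 0, -8.5, 0], [0, 0, 0, 0, 0, -8.5, 0], [0, 0, 0, 0, 0, -8.5, 0], [0, 0, 0, 0, 0, -8.5, 0], [0, 0, 0, 0, 0, -8.5, 0], [0, 0, 0, 0, 0, -8.5, 0], [0, 0, 0, 0, 0, -8.5, 0], [0, 0, 0, 0, 0, -8.5, 0], [0, 0, 0, 0, 0, -8.5, 0], [0, 0, 0, 0, 0, -8.5, 0], [0, 0, 0, 0, 0, -8.5, 0], [0, 0, 0, 0, 0, -8.5, 0], [0, 0, 0, 0, 0, -8.5, 0], [0, 0, 0, 0, 0, -8.5, 0], [0, 0, 0, 0, 0, -8.5, 0], [0, 0, 0, 0, 0, -8.5, 0], [0, 0, 0, 0, 0, -8.5, 0], [0, 0, 0, 0, 0, -8.5, 0]])

```text
time_s: 5.6
position: [434.8, -49.4, 241.1]
eef_rot: [[-0.956, 0.294, -0.0], [0.294, 0.956, -0.0], [0.0, -0.0, -1.0]]
contact_force: [-0.8, 0.4, -1.2]
gripper_width: -0.1
gripper_force: 0.0
```

Emit:
send_rows(rows=[[0, 0, 20, 0, 0, -5, 0], [0, 0, 20, 0, 0, -5, 0], [0, 0, 20, 0, 0, 0, 0], [0, 0, 20, 0, 0, 0, 0], [0, 0, 20, 0, 0, 0, 0], [0, 0, 20, 0, 0, 0, 0], [0, 0, 20, 0, 0, 0, 0], [0, 0, 10, 0, 0, 0, 0], [0, 0, 0, 0, 0, 0, 0], [0, 0, 0, 0, 0, 0, 0]])

```text
time_s: 6.6
position: [435.5, -48.3, 91.8]
eef_rot: [[-0.992, 0.128, 0.001], [0.128, 0.992, -0.0], [-0.001, -0.0, -1.0]]
contact_force: [1.3, -0.2, -0.4]
gripper_width: 0.2
gripper_force: 0.0
```

Emit:
send_rows(rows=[[0, 0, 8, 0, 0, 0, 0], [0, 0, 8, 0, 0, 0, 0], [0, 0, 3, 0, 0, 0, 0], [0, 0, 3, 0, 0, 0, 0], [0, 0, 3, 0, 0, 0, 0], [0, 0, 2.5, 0, 0, 0, 0], [0, 0, 0, 0, 0, 0, 0], [0, 0, 0, 0, 0, 0, 0], [0, 0, 0, 0, 0, 0, 0], [0, 0, 0, 0, 0, 0, 0]])

```text
time_s: 7.6
position: [434.4, -47.6, 63.6]
eef_rot: [[-0.992, 0.127, -0.002], [0.127, 0.992, -0.0], [0.002, -0.0, -1.0]]
contact_force: [-5.2, 0.7, 4.4]
gripper_width: 0.2
gripper_force: 2.7
```

```bash
python3 - <<'E'
from plant import manip, capture
import cv2,numpy as np
s=manip.observe();print(s["contact_force"],s["position"])
p=capture("side");cv2.imwrite("pics/s2.png",cv2.resize(p["frame"][60:340,160:460,::-1],None,fx=2,fy=2))
E
```

```text
[-5.20174658  0.74797499  4.36310762] [434.41566867 -47.60950679  63.55989959]
```

View pics/s2.png

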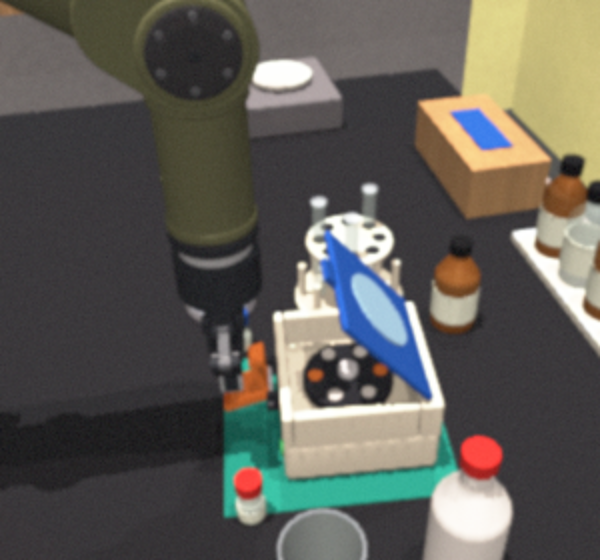

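The lid has sprung up to about 55°, with its edge at crop (330,245). The finger is still on the tab. Next I lift straight up.

Emit:
send_rows(rows=[[0, 0, -6, 0, 0, 0, 0], [0, 0, -15, 0, 0, 0, 0], [0, 0, -20, 0, 0, 0, 0], [0, 0, -20, 0, 0, 0, 0], [0, 0, -20, 0, 0, 0, 0], [0, 0, -20, 0, 0, 0, 0], [0, 0, -20, 0, 0, 0, 0], [0, 0, 0, 0, 0, 0, 0], [0, 0, 0, 0, 0, 0, 0], [0, 0, 0, 0, 0, 0, 0]])

```text
time_s: 8.65
position: [434.9, -47.6, 183.9]
eef_rot: [[-0.992, 0.127, -0.001], [0.127, 0.992, 0.0], [0.001, 0.0, -1.0]]
contact_force: [-0.5, -0.3, -1.0]
gripper_width: -0.2
gripper_force: 0.0
```

```bash
python3 - <<'E'
from plant import manip, capture
import cv2,numpy as np
from h import *
s=manip.observe();print(s["contact_force"],s["position"])
p=capture("side");f=p["frame"].copy()
q=[555,-62.4,-.127]
for a,c in((.95,(255,0,0)),(1.95,(0,255,0))):
    L=[[60-r*np.cos(a),y,96+r*np.sin(a)] for r,y in((128,72),(128,-72),(140,0))]
    for u in proj(p,W(q,L)): cv2.circle(f,tuple(int(round(v)) for v in u),2,c,-1)
cv2.imwrite("pics/s3.png",cv2.resize(f[60:340,160:460,::-1],None,fx=2,fy=2))
E
```

```text
[-0.4817204  -0.33494918 -0.95381891] [434.91640508 -47.59882001 183.93352862]
```

View pics/s3.png

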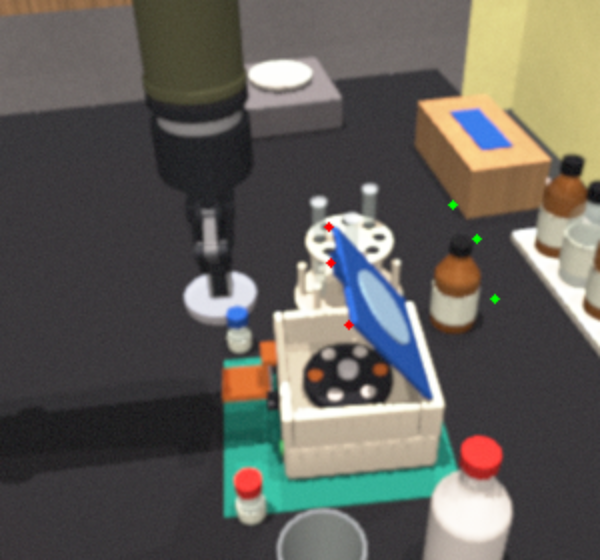

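Emit:
send_rows(rows=[[-18, 0, 0, 0, 0, 0, 0], [-20, 0, 0, 0, 0, 0, 0], [-20, 0, 0, 0, 0, 0, 0], [-15, 0, 0, 0, 0, 0, 0], [-7, 0, 0, 0, 0, 0, 0], [-7, 0, 0, 0, 0, 0, 0], [-7, 0, 0, 0, 0, 0, 0], [-7, 0, 0, 0, 0, 0, 0], [-7, 0, 0, 0, 0, 0, 0], [-7, 0, 0, 0, 0, 0, 0], [-7, 0, 0, 0, 0, 0, 0], [-7, 0, 0, 0, 0, 0, 0], [-7, 0, 0, 0, 0, 0, 0]])

```text
time_s: 10.0
position: [574.2, -65.7, 193.2]
eef_rot: [[-0.992, 0.128, 0.011], [0.128, 0.992, -0.003], [-0.012, -0.002, -1.0]]
contact_force: [-8.8, -0.1, 35.1]
gripper_width: 0.1
gripper_force: 2.8
```

Emit:
send_rows(rows=[[-7, 0, 0, 0, 0, 0, 0], [-7, 0, 0, 0, 0, 0, 0], [-7, 0, 0, 0, 0, 0, 0], [-7, 0, 0, 0, 0, 0, 0], [-6, 0, 0, 0, 0, 0, 0], [-6, 0, 0, 0, 0, 0, 0], [-5, 0, 0, 0, 0, 0, 0], [-5, 0, 0, 0, 0, 0, 0], [0, 0, 0, 0, 0, 0, 0], [0, 0, 0, 0, 0, 0, 0]])

```text
time_s: 11.0
position: [619.4, -71.3, 184.3]
eef_rot: [[-0.992, 0.127, -0.001], [0.127, 0.992, 0.0], [0.001, 0.0, -1.0]]
contact_force: [0.8, 0.7, 0.4]
gripper_width: -0.4
gripper_force: 0.0
```

```bash
python3 - <<'E'
from plant import manip, capture
import cv2,numpy as np
from h import *
s=manip.observe();print(s["contact_force"],s["position"])
p=capture("side");f=p["frame"].copy()
q=[555,-62.4,-.127]
for a,c in((1.8,(255,0,0)),(1.95,(0,255,0))):
    L=[[60-r*np.cos(a),y,96+r*np.sin(a)] for r,y in((128,72),(128,-72),(140,0))]
    for u in proj(p,W(q,L)): cv2.circle(f,tuple(int(round(v)) for v in u),1,c,-1)
cv2.imwrite("pics/s4.png",cv2.resize(f[60:340,220:500,::-1],None,fx=2,fy=2))
E
```

```text
[0.77097737 0.66726019 0.36456631] [619.43844935 -71.27068336 184.28451808]
```

View pics/s4.png

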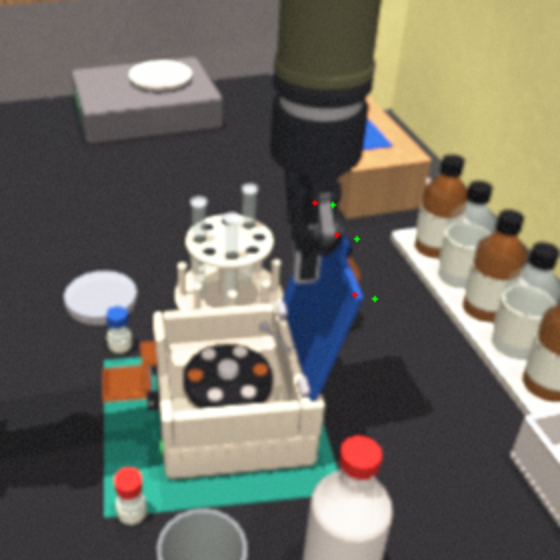

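The lid is past upright at about 1.8 rad, with its edge corner near (355,295). The force is now near zero, so I push the last bit slowly.

Emit:
send_rows(rows=[[-4, 0, 0, 0, 0, 0, 0], [-4, 0, 0, 0, 0, 0, 0], [-3, 0, 0, 0, 0, 0, 0], [0, 0, 0, 0, 0, 0, 0], [0, 0, 0, 0, 0, 0, 0]])

```text
time_s: 11.55
position: [630.6, -72.7, 184.7]
eef_rot: [[-0.992, 0.127, -0.0], [0.127, 0.992, -0.0], [0.0, -0.0, -1.0]]
contact_force: [0.8, 0.2, -0.2]
gripper_width: -0.1
gripper_force: 0.0
```

```bash
cat > look.py <<'E'
from plant import manip, capture
import cv2,numpy as np,sys
from h import *
s=manip.observe();print(s["contact_force"],s["position"])
p=capture("side");f=p["frame"].copy()
q=[555,-62.4,-.127]
for a,c in((1.8,(255,0,0)),(1.95,(0,255,0))):
    L=[[60-r*np.cos(a),y,96+r*np.sin(a)] for r,y in((128,72),(128,-72),(140,0))]
    for u in proj(p,W(q,L)): cv2.circle(f,tuple(int(round(v)) for v in u),1,c,-1)
cv2.imwrite(sys.argv[1],cv2.resize(f[110:350,240:480,::-1],None,fx=2.5,fy=2.5))
E
python3 look.py pics/s5.png
```

```text
[ 0.75144666  0.21233045 -0.22727358] [630.57029589 -72.68198068 184.72230655]
```

View pics/s5.png

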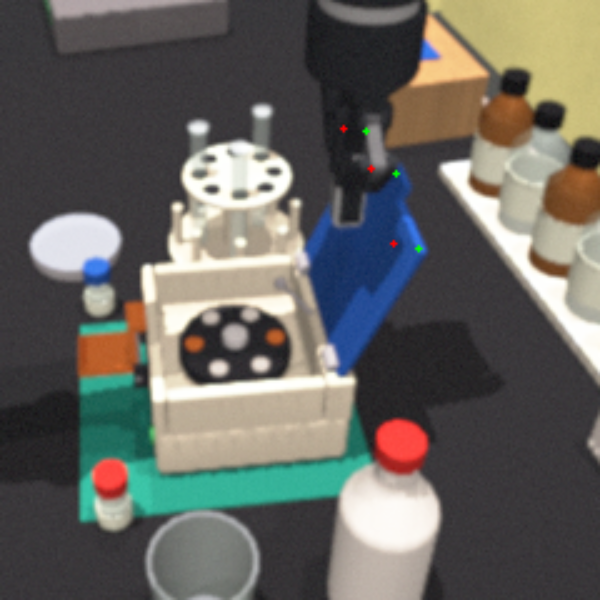

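The lid's corner sits on the 1.95 rad mark at (420,248), so it is at the stop. I back the hand off toward the front.

Emit:
send_rows(rows=[[5, 0, 0, 0, 0, 0, 0], [10, 0, 0, 0, 0, 0, 0], [15, 0, 0, 0, 0, 0, 0], [20, 0, 0, 0, 0, 0, 0], [20, 0, -5, 0, 0, 0, 0], [20, 0, -10, 0, 0, 0, 0], [20, 0, -10, 0, 0, 0, 0], [20, 0, -10, 0, 0, 0, 0], [20, 0, -10, 0, 0, 0, 0], [20, 0, -10, 0, 0, 0, 0], [0, 0, 0, 0, 0, 0, 0], [0, 0, 0, 0, 0, 0, 0], [0, 0, 0, 0, 0, 0, 0], [0, 0, 0, 0, 0, 0, 0], [0, 0, 0, 0, 0, 0, 0]])

```text
time_s: 13.1
position: [462.1, -51.0, 239.2]
eef_rot: [[-0.992, 0.127, -0.001], [0.127, 0.992, 0.0], [0.001, 0.0, -1.0]]
contact_force: [0.3, 1.1, -0.2]
gripper_width: 0.6
gripper_force: 0.0
```

```bash
python3 look.py pics/s6.png
```

```text
[ 0.26665242  1.05748218 -0.23945769] [462.07607093 -51.04779446 239.15049623]
```

View pics/s6.png

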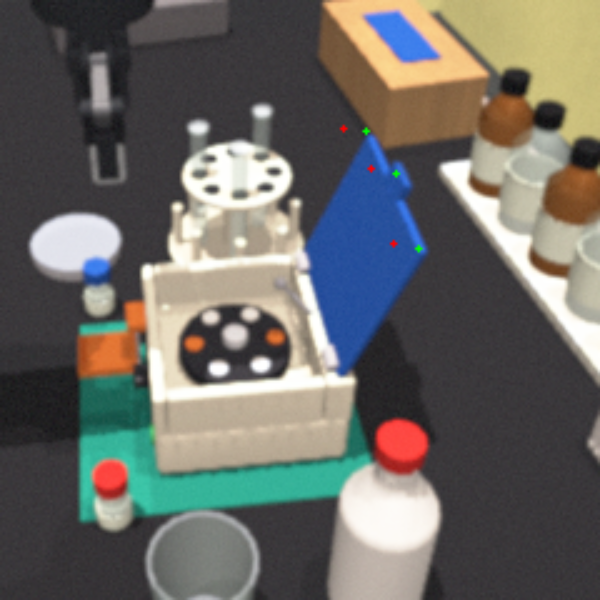

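The lid rests at the 1.95 rad marks, with corners at (370,138) and (422,248). The tab is back at rest, the hand is clear and the bystanders haven't moved.

```bash
python3 -c "
from plant import manip
print(manip.sign_off())"
```

```text
the job is handed in; nothing more can be done
None
```

The centrifuge is open and the job is handed in: in the last picture the lid rests at its 1.95 rad stop, the tab is back up, the hand is clear and the bystanders stand where they were; the tool force reached about 35 N for a moment during the lid push (limits 40–50 N), and the sign-off returned no verdict.

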